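# Line up gearbox gears by size on the layout rack

### The job

Line up the four loose gears in order of size on the layout rack, one standing flat in the middle of each black pad: the largest next to the red end block, then ever smaller, with the smallest farthest from the red block. Set them down rather than dropping them, and leave the standing stub shaft where it is.

Things in the scene. Friction and masses are not known exactly. Their poses are not given: they have to be found in the camera images.
- gear60_center (a point): the largest of four loose, toothed steel gears with a dark bore: a plain upright cylinder 60 mm across over the teeth and 36 mm tall, standing flat on the bench (its round faces up and down). The point is its centre, half-way up (18 mm above its underside); z is its axis. Weighs 600 g, give or take a quarter. It can be gripped round its teeth from any side; which gear stands where on the bench changes from start to start.
- gear50_center (a point): the second largest of four loose, toothed steel gears with a dark bore: a plain upright cylinder 50 mm across over the teeth and 36 mm tall, standing flat on the bench (its round faces up and down). The point is its centre, half-way up (18 mm above its underside); z is its axis. Weighs 430 g, give or take a quarter. It can be gripped round its teeth from any side; which gear stands where on the bench changes from start to start.
- gear40_center (a point): the second smallest of four loose, toothed steel gears with a dark bore: a plain upright cylinder 40 mm across over the teeth and 36 mm tall, standing flat on the bench (its round faces up and down). The point is its centre, half-way up (18 mm above its underside); z is its axis. Weighs 280 g, give or take a quarter. It can be gripped round its teeth from any side; which gear stands where on the bench changes from start to start.
- gear30_center (a point): the smallest of four loose, toothed steel gears with a dark bore: a plain upright cylinder 30 mm across over the teeth and 36 mm tall, standing flat on the bench (its round faces up and down). The point is its centre, half-way up (18 mm above its underside); z is its axis. Weighs 160 g, give or take a quarter. It can be gripped round its teeth from any side; which gear stands where on the bench changes from start to start.
- pad_a: one of four identical round black rubber pads, 72 mm across and 3 mm thick, fixed in a straight row, 90 mm centre to centre, on a 90 x 450 mm aluminium rack whose top is 20 mm above the bench. Its origin is the centre of its underside, so a gear set down on it stands 3 mm above the origin; y runs along the row, to left or right of the robot, x across it. Which of the four lettered pads lies where in the row changes from start to start.
- pad_b: one of four identical round black rubber pads, 72 mm across and 3 mm thick, fixed in a straight row, 90 mm centre to centre, on a 90 x 450 mm aluminium rack whose top is 20 mm above the bench. Its origin is the centre of its underside, so a gear set down on it stands 3 mm above the origin; y runs along the row, to left or right of the robot, x across it. Which of the four lettered pads lies where in the row changes from start to start.
- pad_c: one of four identical round black rubber pads, 72 mm across and 3 mm thick, fixed in a straight row, 90 mm centre to centre, on a 90 x 450 mm aluminium rack whose top is 20 mm above the bench. Its origin is the centre of its underside, so a gear set down on it stands 3 mm above the origin; y runs along the row, to left or right of the robot, x across it. Which of the four lettered pads lies where in the row changes from start to start.
- pad_d: one of four identical round black rubber pads, 72 mm across and 3 mm thick, fixed in a straight row, 90 mm centre to centre, on a 90 x 450 mm aluminium rack whose top is 20 mm above the bench. Its origin is the centre of its underside, so a gear set down on it stands 3 mm above the origin; y runs along the row, to left or right of the robot, x across it. Which of the four lettered pads lies where in the row changes from start to start.
- red_stop: the red end block of the rack, 85 mm across the rack, 20 mm along it and 25 mm tall, fixed on the rack 70 mm beyond the centre of the end pad (the other end has a like block in grey). Origin at the centre of its underside, on the line of the pads; y runs along the row. The red block may be at either end of the rack.
- stub_shaft: a loose stub shaft standing on end on the bench among the gears: a round foot 36 mm across and 20 mm tall with a 20 mm shaft above it, 70 mm tall in all, with a brass collar; origin at the centre of its underside. To be left standing where it is.

How it is judged:
At the end, for the whole second after the job is handed in: From the red block outwards the 60, 50, 40 and 30 mm gears stand on the pads, each within 13 mm of its pad's centre along and across the row, upright within 0.1 rad, height within 4 mm, released and at rest; the stub shaft is upright within 0.15 rad and has moved less than 20 mm (horizontal distance between gear60_center and red_stop between 0.057 and 0.083 m and x of gear60_center in the frame of red_stop between -0.013 and 0.013 m and z of gear60_center in the frame of red_stop between 0.017 and 0.025 m and angle between each of gear60_center, gear50_center, gear40_center, gear30_center's own z axis and vertical below 0.1 rad and linear speed of each of gear60, gear50, gear40, gear30 below 0.02 m/s and angular speed of each of gear60, gear50, gear40, gear30 below 0.2 rad/s and horizontal distance between gear50_center and red_stop between 0.147 and 0.173 m and x of gear50_center in the frame of red_stop between -0.013 and 0.013 m and z of gear50_center in the frame of red_stop between 0.017 and 0.025 m and horizontal distance between gear40_center and red_stop between 0.237 and 0.263 m and x of gear40_center in the frame of red_stop between -0.013 and 0.013 m and z of gear40_center in the frame of red_stop between 0.017 and 0.025 m and horizontal distance between gear30_center and red_stop between 0.327 and 0.353 m and x of gear30_center in the frame of red_stop between -0.013 and 0.013 m and z of gear30_center in the frame of red_stop between 0.017 and 0.025 m and distance of stub_shaft from where it was at the start of the episode below 0.02 m and angle between stub_shaft's own z axis and vertical below 0.15 rad); the robot touches nothing.
It fails at once if a gear is dropped (it falls freely for more than about 25 mm) ((linear speed of gear60 above 0.7 m/s and contact force between the fingers and gear60 below 0.3 N) or (linear speed of gear50 above 0.7 m/s and contact force between the fingers and gear50 below 0.3 N) or (linear speed of gear40 above 0.7 m/s and contact force between the fingers and gear40 below 0.3 N) or (linear speed of gear30 above 0.7 m/s and contact force between the fingers and gear30 below 0.3 N)).
It also fails if it takes over 96 s, if anything falls off the work surface, if the arm or the gripper's body presses on something with over 40 N, if the wrist force passes 120 N, or if a joint passes its speed limit or range.

### The arm

A 6-joint arm with a two-finger parallel gripper is mounted at the origin on the work surface. World frame = base frame: x ahead of the robot, y to its left, z up, the work surface at z = 0. Lengths are in m, angles in rad, forces in N, time in s.
With the tool pointing down it reaches from about 0.35 to 0.975 m from the base axis. Payload 4.9 kg.
Tool frame: the origin (TCP) lies at the very end of the fingers, on their centre line; the grasp point (between the pads) lies behind it (manip.pinch_z is the y of the grasp point in the tool frame, in m); y points along the fingers, x is the direction in which the jaws open and shut, and the axes are right-handed (so a half turn about y gives the same grasp; the last joint's range is limited). The gripper opens to 85 mm and grips with 20 to 120 N. Pads are 22 mm wide; open, the fingers measure 114 mm over their backs; the gripper's body (76 mm by 85 mm) begins 54 mm behind the grasp point. The pads swing forward as they close: fully open they stand 13 mm farther back than shut.
Start: joints at [1.088, 0.053, 1.613, -0, 1.476, -0.119], TCP at [0.222, 0.584, 0.231] pointing down, gripper open.
Joint ranges: [-3.01, 3.01], [-1.01, 2.22], [0.06, 2.58], [-1.02, 4.17], [0.09, 2.62], [-3.14, 3.14]. Speed limits (rad/s): [2.57, 2.57, 3.14, 3.14, 3.14, 3.14].

### API

Orientations are given as a unit quaternion [w, x, y, z].
In Python, from plant import manip gives the robot as it stands.
- The arm moves only by the tool drive_tool, never from a script. Its argument "motion" is a list of rows, each a list of 3 entries, a list of its own where there are three numbers: the shift along the tool's x, y, z in units of 25 mm (1.0 is 25 mm), then the turn, a rotation vector about the tool's x, y, z in units of 5 degrees (1.0 is 5 degrees), then the closure, from -1 (fully open) to 1 (shut). A call has 1 to 12 rows; each row shifts and turns the commanded pose from where the row before left it, along the tool's axes as they then stand; what a row does not reach is not made up. A row lasts 1/10 s, in which the tool goes at most 50 mm and 8.59 degrees, less where a joint would pass 70% of its speed; a pose out of reach is approached as far as the arm can. A call is refused whole if a number of a shift passes 1 or a number of a turn 1, either way. A call with a gripper value outside its range is refused whole. The fingers move at their own pace and stop on an object; the grip force is fixed at half the most. Time passes only in rows, so rows that do not move let the fingers close. It gives the time, the measured TCP pose, the force and the opening at its end, in the units of the state.
- manip.state(): the state, without advancing time (a new reading comes with each control period).
- manip.grab_frame(name): name is "scene" or "top"; returns a dict with "img" (400x640x3 uint8, blue, green, red), "range_z" (400x640 float32, m along the optical axis (not along the pixel's ray), 0 where there is no reading), "camera_matrix" (3x3 intrinsics, pixels), "k1" (the pictures are not rectified: a ray, as slopes to the right and down, at radius r is drawn at 1 + k1 r^2 times it, then the intrinsics apply), "world_from_camera" (4x4, takes a point from camera to world coordinates). Camera axes: x right, y down, z forward; pixel columns grow to the right and rows downward; lengths in m; the calibration is good to about 2 mm. A picture is of the moment at which its call begins.
- manip.job_done(): hands the job in, once; it reports no verdict.
The state is a dict: "time": time; "joint_pos": joint angles; "joint_vel": joint speeds; "joint_efforts": joint torques, N m; "tool_pos": TCP position; "tool_rot": TCP orientation; "contact_force": force on the tool from outside, world axes, zero at the start; "ft_torque": the same for the moment, N m; "gripper_width": opening from 0.0 (shut) to 1.0 (fully open).
Only numpy, scipy, OpenCV 4.12 (cv2) and the standard library are available. Lean on these libraries where they do the work, as an engineer would, in place of code of your own. Each camera call takes 0.05 s, during which the arm holds its last target. There are 200 camera calls.

## Working session

There is one attempt and no reset: what is moved stays moved. The work goes in short steps, Python scripts to look and compute and a tool call to move; the robot and the scene stay as the last step left them, time stands still between calls to the robot, and variables do not carry over. Pictures are saved under pics/ and viewed, about 12 in all and at most 16, crops included, and the job is handed in when it is done.

Besides the shell and the picture viewer there is one more tool, called after "Call:" as a command line: name --argument value ..., lists and objects as JSON in quotes. drive_tool: Moves the arm, as the interface text tells. Its arguments: {"type":"object","properties":{"motion":{"type":"array","items":{"type":"array"}}},"required":["motion"]}

```bash
mkdir -p pics; ls; cat > h.py <<'E'
import numpy as np,cv2
from plant import manip
def cloud(f):
    K=f["camera_matrix"];h,w=f["range_z"].shape
    u,v=np.meshgrid(np.arange(w),np.arange(h))
    x=(u-K[0,2])/K[0,0];y=(v-K[1,2])/K[1,1];a,b=x.copy(),y.copy()
    for _ in range(8):
        s=1+f["k1"]*(a*a+b*b);a,b=x/s,y/s
    z=f["range_z"];T=f["world_from_camera"]
    P=np.stack([a*z,b*z,z],-1)@T[:3,:3].T+T[:3,3]
    P[z==0]=np.nan
    return P
E
python3 - <<'E'
from h import *
for n in("scene","top"):
    f=manip.grab_frame(n);cv2.imwrite(f"pics/{n}0.png",f["img"]);np.save(n+"0.npy",cloud(f));print(n,f["world_from_camera"].round(3).tolist(),f["k1"],f["camera_matrix"].tolist())
print(manip.state(),manip.pinch_z)
E
```

```text
pics
scene [[0.39, 0.563, -0.729, 1.242], [0.921, -0.221, 0.322, -0.32], [0.02, -0.796, -0.604, 0.636], [0.0, 0.0, 0.0, 1.0]] 0.04457901658705531 [[454.677421030099, 0.0, 315.5016605834318], [0.0, 454.677421030099, 196.0560623320776], [0.0, 0.0, 1.0]]
top [[-0.002, -0.995, 0.1, 0.471], [-0.999, 0.005, 0.037, -0.014], [-0.037, -0.1, -0.994, 0.936], [0.0, 0.0, 0.0, 1.0]] -0.04976833969813505 [[457.12049926885817, 0.0, 318.8293998080783], [0.0, 457.12049926885817, 195.69958958237422], [0.0, 0.0, 1.0]]
{'time': 0.1, 'joint_pos': array([ 1.08798523e+00,  5.33111516e-02,  1.61415570e+00,  3.72561011e-06,
        1.47596649e+00, -1.18984961e-01]), 'joint_vel': array([ 0.00032319, -0.00272355, -0.00165801,  0.00086216,  0.00045266,
        0.00032743]), 'joint_efforts': array([-4.82281339e-04, -3.94905210e+01, -3.71363175e+01, -1.22148722e-04,
        3.95400086e-03, -6.83855234e-06]), 'tool_pos': array([0.22213877, 0.58359878, 0.23017394]), 'tool_rot': array([-0.58190327,  0.58250718,  0.40071723, -0.40187021]), 'contact_force': array([-0.11739914,  0.58787614, -0.20276259]), 'ft_torque': array([-0.02103177, -0.0152717 , -0.00359094]), 'gripper_width': 0.99450768699652} -0.0187
```

View pics/top0.png

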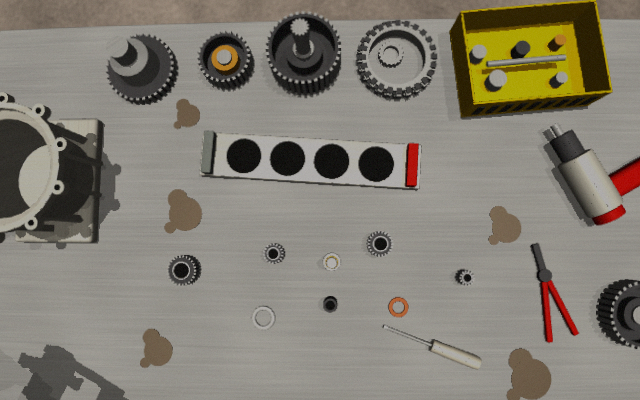

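View pics/scene0.png

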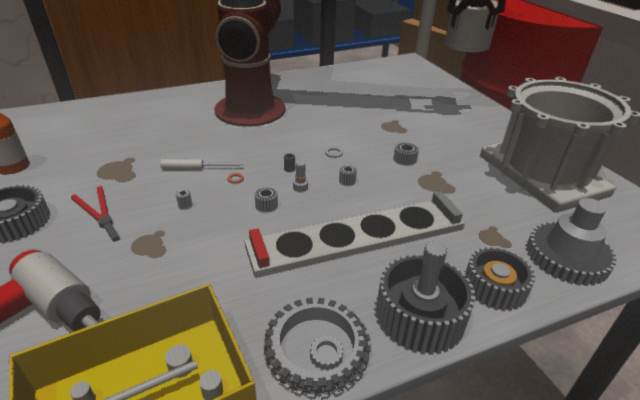

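The top view shows gears near (182,269), (274,253), (378,243) and (465,277), and the stub at (331,261). The pads are at (244..376,155..163), with the red block on the right (-y) at (413,164). Next I measure them in both views.

```bash
cat >> h.py <<'E'
def ray(f,uv,z):
    "pixels -> world points on plane of height z"
    K=f["camera_matrix"];T=f["world_from_camera"]
    d=(np.asarray(uv,float)-[K[0,2],K[1,2]])/[K[0,0],K[1,1]];a=d.copy()
    for _ in range(8): a=d/(1+f["k1"]*(a**2).sum(-1,keepdims=True))
    D=np.c_[a,np.ones(len(a))]@T[:3,:3].T
    return T[:3,3]+D*((z-T[2,3])/D[:,2])[:,None]
E
python3 - <<'E'
from h import *
P={n:np.load(n+"0.npy") for n in("top","scene")}
t=P["top"]
for n,(u,v) in dict(A=(182,269),B=(274,253),C=(378,243),D=(465,277),stub=(331,261),bush=(330,304)).items():
    c=t[v-25:v+25,u-25:u+25].reshape(-1,3); c=c[c[:,2]>.012]
    c=c[np.hypot(*(c[:,:2]-np.median(c[:,:2],0)).T)<.045]
    zt=np.percentile(c[:,2],95)
    for nm in("top","scene"):
        q=P[nm].reshape(-1,3); m0=np.median(c[:,:2],0)
        s=q[(np.hypot(*(q[:,:2]-m0).T)<.05)&(abs(q[:,2]-zt)<.008)]
        (x,y),r=cv2.minEnclosingCircle(s[:,:2].astype(np.float32))
        print(n,nm,len(s),"top z %.4f"%np.median(s[:,2]),"c %.4f %.4f d %.4f"%(x,y,2*r))
f={n:manip.grab_frame(n) for n in P}
for nm in f:
    im=f[nm]["img"].astype(int); q=P[nm]
    reg=(abs(q[...,0]-.56)<.12)&(abs(q[...,1])<.3)&(q[...,2]>.012)&(q[...,2]<.035)
    m=((im.max(-1)<55)&reg).astype(np.uint8)
    for c in cv2.findContours(m,0,1)[0]:
        if cv2.contourArea(c)>300:
            w=ray(f[nm],c[:,0],.023); (x,y),ax,an=cv2.fitEllipse(w[:,:2].astype(np.float32)); print(nm,"pad",round(x,4),round(y,4),np.round(ax,4), np.nanmedian(q[m>0][:,2]).round(4))
    q2=q[...,2]
    m=((im[...,2]>130)&(im[...,1]<70)&(abs(q[...,0]-.56)<.12)&(abs(q[...,1]+.2)<.15)&(q2>.035)&(q2<.055))
    if m.sum(): 
        s=q[m]; print(nm,"red",cv2.minAreaRect(s[:,:2].astype(np.float32)),np.median(s[:,2]))
    cv2.imwrite(f"pics/{nm}_crop.png",cv2.resize(f[nm]["img"][130:310,150:490] if nm=="top" else f[nm]["img"][130:280,150:490],None,fx=2.3,fy=2.3,interpolation=2))
E
```

```text
A top 687 top z 0.0351 c 0.4143 0.2941 d 0.0619
A scene 272 top z 0.0370 c 0.4160 0.2951 d 0.0657
B top 296 top z 0.0349 c 0.4489 0.1114 d 0.0404
B scene 151 top z 0.0350 c 0.4496 0.1103 d 0.0441
C top 467 top z 0.0347 c 0.4679 -0.0994 d 0.0503
C scene 269 top z 0.0350 c 0.4694 -0.0993 d 0.0521
D top 186 top z 0.0348 c 0.4011 -0.2655 d 0.0309
D scene 122 top z 0.0346 c 0.4036 -0.2658 d 0.0339
stub top 99 top z 0.0692 c 0.4320 -0.0037 d 0.0221
stub scene 58 top z 0.0692 c 0.4349 -0.0033 d 0.0240
bush top 168 top z 0.0397 c 0.3497 -0.0005 d 0.0281
bush scene 74 top z 0.0393 c 0.3529 -0.0017 d 0.0322
top pad 0.6274 -0.0946 [0.068  0.0683] 0.0227
top pad 0.6337 -0.0049 [0.0676 0.0681] 0.0227
top pad 0.6403 0.0847 [0.0673 0.0683] 0.0227
top pad 0.6462 0.1742 [0.0677 0.068 ] 0.0227
top red ((0.6236147880554199, -0.16434305906295776), (0.019099637866020203, 0.08263179659843445), 85.95732116699219) 0.04466295727361347
scene pad 0.63 -0.0934 [0.062  0.0651] 0.0231
scene pad 0.6363 -0.0038 [0.0628 0.0652] 0.0231
scene pad 0.6425 0.0859 [0.062 0.065] 0.0231
scene pad 0.6486 0.1757 [0.0621 0.0646] 0.0231
scene red ((0.6245372295379639, -0.1632934808731079), (0.01743749901652336, 0.08191021531820297), 86.12397766113281) 0.04499220664721537
```

View pics/top_crop.png

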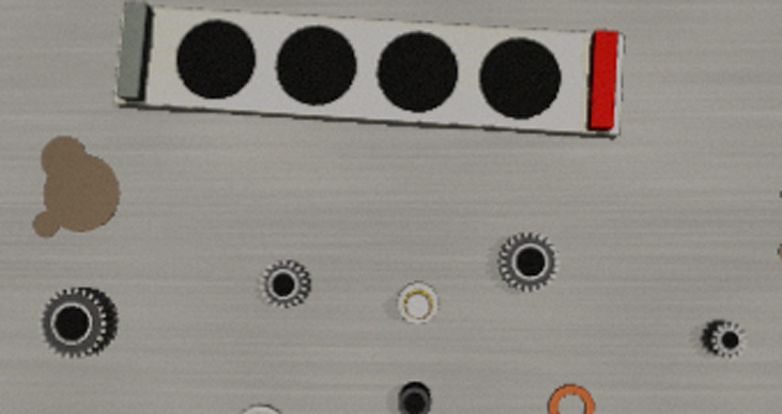

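The sizes and heights agree with the spec, with top z 0.035 and diameters 62, 50, 40 and 31 mm:

| Gear | Position (x, y) | Target pad (x, y) |
|---|---|---|
| 60 | (.415, .2945) | (.6285, -.094) |
| 50 | (.4685, -.099) | (.635, -.0045) |
| 40 | (.449, .111) | (.6415, .0855) |
| 30 | (.402, -.2655) | (.6475, .175) |

The crop shows the same layout. I'll first turn the tool so its axes align with the world (x=X, y=-Z, z=Y).

Call:
drive_tool --motion '[[[0,1,0],[0,1,0],-1],[[0,1,0],[0,1,0],-1],[[0,1,0],[0,1,0],-1],[[0,0.6,0],[0,1,0],-1],[[0,0,0],[0,1,0],-1],[[0,0,0],[0,1,0],-1],[[0,0,0],[0,1,0],-1],[[0,0,0],[0,1,0],-1],[[0,0,0],[0,1,0],-1],[[0,0,0],[0,1,0],-1],[[0,0,0],[0,1,0],-1],[[0,0,0],[0,1,0],-1]]'

```text
time: 1.4
tool_pos: [0.2223, 0.5839, 0.141]
tool_rot: [-0.705, 0.705, 0.055, -0.055]
contact_force: [-0.7, 0.0, -0.2]
gripper_width: 1.0
```

Call:
drive_tool --motion '[[[0,0,0],[0,1,0],-1],[[0,0,0],[0,0.83,0],-1],[[0,0,0],[0,0,0],-1],[[0,0,0],[0,0,0],-1]]'

```text
time: 1.8
tool_pos: [0.2223, 0.584, 0.1411]
tool_rot: [-0.707, 0.707, 0.001, -0.001]
contact_force: [0.1, 0.4, 0.2]
gripper_width: 1.001
```

Call:
drive_tool --motion '[[[0.642,0,-0.965],[0,0,0],-1],[[0.642,0,-0.965],[0,0,0],-1],[[0.642,0,-0.965],[0,0,0],-1],[[0.642,0,-0.965],[0,0,0],-1],[[0.642,0,-0.965],[0,0,0],-1],[[0.642,0,-0.965],[0,0,0],-1],[[0.642,0,-0.965],[0,0,0],-1],[[0.642,0,-0.965],[0,0,0],-1],[[0.642,0,-0.965],[0,0,0],-1],[[0.642,0,-0.965],[0,0,0],-1],[[0.642,0,-0.965],[0,0,0],-1],[[0.642,0,-0.965],[0,0,0],-1]]'

```text
time: 3.0
tool_pos: [0.4155, 0.2935, 0.1414]
tool_rot: [0.707, -0.707, -0.001, 0.0]
contact_force: [0.9, 1.0, 0.3]
gripper_width: 1.001
```

Call:
drive_tool --motion '[[[0,1,0],[0,0,0],-1],[[0,1,0],[0,0,0],-1],[[0,1,0],[0,0,0],-1],[[0,0,0],[0,0,0],-1],[[0,0,0],[0,0,0],-1]]'

```text
time: 3.5
tool_pos: [0.4148, 0.2945, 0.0664]
tool_rot: [-0.707, 0.707, 0.0, -0.001]
contact_force: [0.8, -0.1, 0.2]
gripper_width: 0.994
```

```bash
python3 - <<'E'
from h import *
print(manip.state()["tool_pos"],manip.pinch_z)
a=manip.grab_frame("top")["img"][200:330,110:260];b=manip.grab_frame("scene")["img"][60:190,340:490]
cv2.imwrite("pics/g1.png",cv2.resize(np.hstack([a,b]),None,fx=2.6,fy=2.6,interpolation=2))
E
```

```text
[0.41484791 0.29454765 0.06637613] -0.0187
```

View pics/g1.png

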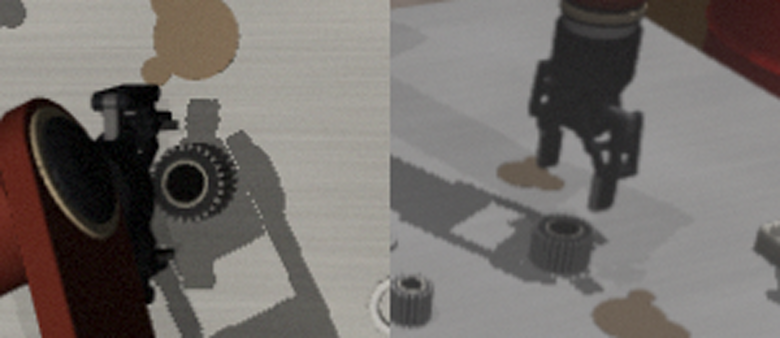

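The gripper straddles the gear, clear on both sides. Descend to z≈0.008 and close.

Call:
drive_tool --motion '[[[0,0.8,0],[0,0,0],-1],[[0,0.8,0],[0,0,0],-1],[[0,0.73,0],[0,0,0],-1],[[0,0,0],[0,0,0],-1],[[0,0,0],[0,0,0],1],[[0,0,0],[0,0,0],1],[[0,0,0],[0,0,0],1],[[0,0,0],[0,0,0],1],[[0,0,0],[0,0,0],1],[[0,0,0],[0,0,0],1]]'

```text
time: 4.6
tool_pos: [0.4165, 0.2955, 0.0105]
tool_rot: [0.708, -0.706, -0.001, -0.001]
contact_force: [-1.9, -0.4, 6.1]
gripper_width: 0.684
```

Call:
drive_tool --motion '[[[0,0,0],[0,0,0],1],[[0,-0.4,0],[0,0,0],1],[[0,-0.8,0],[0,0,0],1],[[0,-1,0],[0,0,0],1],[[0,-1,0],[0,0,0],1],[[0,0,0],[0,0,0],1]]'

```text
time: 5.2
tool_pos: [0.4174, 0.2959, 0.0922]
tool_rot: [0.708, -0.706, -0.003, -0.002]
contact_force: [0.4, 0.6, -4.2]
gripper_width: 0.681
```

Gear60 is held (width 0.68, about 58 mm). Carrying it to the pad beside red.

Call:
drive_tool --motion '[[[0.528,0,-0.975],[0,0,0],1],[[0.528,0,-0.975],[0,0,0],1],[[0.528,0,-0.975],[0,0,0],1],[[0.528,0,-0.975],[0,0,0],1],[[0.528,0,-0.975],[0,0,0],1],[[0.528,0,-0.975],[0,0,0],1],[[0.528,0,-0.975],[0,0,0],1],[[0.528,0,-0.975],[0,0,0],1],[[0.528,0,-0.975],[0,0,0],1],[[0.528,0,-0.975],[0,0,0],1],[[0.528,0,-0.975],[0,0,0],1],[[0.528,0,-0.975],[0,0,0],1]]'

```text
time: 6.4
tool_pos: [0.5725, 0.0012, 0.0859]
tool_rot: [0.707, -0.707, 0.001, 0.001]
contact_force: [-0.3, 0.2, -4.4]
gripper_width: 0.68
```

Call:
drive_tool --motion '[[[0.528,0,-0.975],[0,0,0],1],[[0.528,0,-0.975],[0,0,0],1],[[0.528,0,-0.975],[0,0,0],1],[[0.528,0,-0.975],[0,0,0],1],[[0,0,0],[0,0,0],1],[[0,0,0],[0,0,0],1]]'

```text
time: 7.0
tool_pos: [0.6251, -0.0954, 0.086]
tool_rot: [0.708, -0.707, 0.001, 0.001]
contact_force: [-0.6, 0.1, -5.0]
gripper_width: 0.679
```

Call:
drive_tool --motion '[[[0.13,0.7,0.05],[0,0,0],1],[[0,0.6,0],[0,0,0],1],[[0,0.5,0],[0,0,0],1],[[0,0.15,0],[0,0,0],1],[[0,0,0],[0,0,0],1],[[0,0,0],[0,0,0],1]]'

```text
time: 7.6
tool_pos: [0.6298, -0.0941, 0.0396]
tool_rot: [-0.707, 0.707, 0.0, 0.0]
contact_force: [-0.6, -0.2, -3.7]
gripper_width: 0.68
```

Call:
drive_tool --motion '[[[0,0.12,0],[0,0,0],1],[[0,0.12,0],[0,0,0],1],[[0,0,0],[0,0,0],1],[[0,0,0],[0,0,0],1]]'

```text
time: 8.0
tool_pos: [0.6298, -0.0943, 0.0337]
tool_rot: [-0.707, 0.707, 0.0, 0.0]
contact_force: [0.4, -1.5, -5.1]
gripper_width: 0.682
```

Call:
drive_tool --motion '[[[0,0.08,0],[0,0,0],1],[[0,0,0],[0,0,0],1],[[0,0,0],[0,0,0],1]]'

```text
time: 8.3
tool_pos: [0.6299, -0.0943, 0.0336]
tool_rot: [-0.707, 0.707, 0.0, -0.0]
contact_force: [-5.4, 1.1, 5.8]
gripper_width: 0.68
```

Contact is felt at the expected height. Release, then rise.

Call:
drive_tool --motion '[[[0,0,0],[0,0,0],-1],[[0,0,0],[0,0,0],-1],[[0,0,0],[0,0,0],-1],[[0,0,0],[0,0,0],-1],[[0,0,0],[0,0,0],-1],[[0,-0.5,0],[0,0,0],-1],[[0,-1,0],[0,0,0],-1],[[0,-1,0],[0,0,0],-1],[[0,-0.5,0],[0,0,0],-1],[[0,0,0],[0,0,0],-1]]'

```text
time: 9.3
tool_pos: [0.6314, -0.0946, 0.1098]
tool_rot: [-0.707, 0.708, 0.002, 0.002]
contact_force: [0.2, -0.8, 0.4]
gripper_width: 0.999
```

Call:
drive_tool --motion '[[[-0.93,0,-0.06],[0,0,0],-1],[[-0.93,0,-0.06],[0,0,0],-1],[[-0.93,0,-0.06],[0,0,0],-1],[[-0.93,0,0],[0,0,0],-1],[[-0.93,0,0],[0,0,0],-1],[[-0.93,0,0],[0,0,0],-1],[[-0.93,0,0],[0,0,0],-1],[[0,1,0],[0,0,0],-1],[[0,1,0],[0,0,0],-1],[[0,0,0],[0,0,0],-1],[[0,0,0],[0,0,0],-1]]'

```text
time: 10.4
tool_pos: [0.4659, -0.0983, 0.0554]
tool_rot: [0.707, -0.707, 0.001, 0.001]
contact_force: [-0.4, -0.5, 0.3]
gripper_width: 1.004
```

```bash
python3 - <<'E'
from h import *
f=manip.grab_frame("top");s=manip.grab_frame("scene")
for n,g in(("top",f),("scene",s)):
    q=cloud(g).reshape(-1,3);q=q[(np.hypot(q[:,0]-.6285,q[:,1]+.094)<.05)&(abs(q[:,2]-.058)<.008)]
    print(n,cv2.minEnclosingCircle(q[:,:2].astype(np.float32)),np.median(q[:,2]))
print(manip.state()["tool_pos"])
a=f["img"][120:300,300:460];b=s["img"][120:300,200:360]
cv2.imwrite("pics/g2.png",cv2.resize(np.hstack([a,b]),None,fx=2.4,fy=2.4,interpolation=2))
E
```

```text
top ((0.6291767954826355, -0.09545528888702393), 0.030313167721033096) 0.05779914109844453
scene ((0.6305372714996338, -0.09589463472366333), 0.031049074605107307) 0.05808713770326118
[ 0.46750532 -0.09890477  0.05726049]
```

View pics/g2.png

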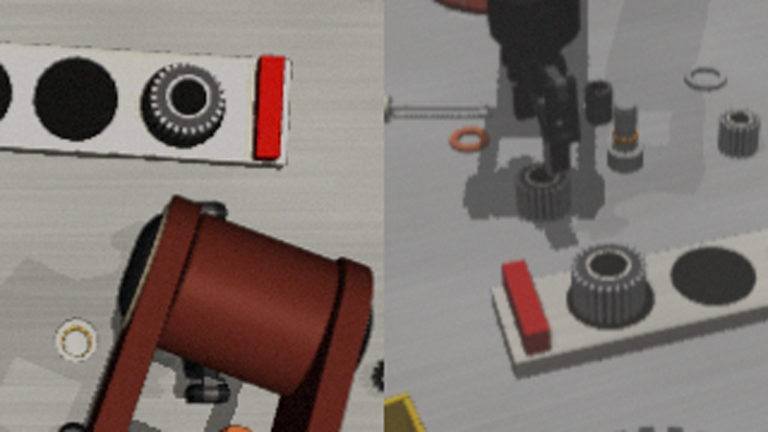

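Gear60 stands on its pad, 1–2 mm off centre with its top at 58 mm. The gripper straddles gear50.

Call:
drive_tool --motion '[[[0.04,0.7,0],[0,0,0],-1],[[0,0.7,0],[0,0,0],-1],[[0,0.48,0],[0,0,0],-1],[[0,0,0],[0,0,0],-1],[[0,0,0],[0,0,0],1],[[0,0,0],[0,0,0],1],[[0,0,0],[0,0,0],1],[[0,0,0],[0,0,0],1],[[0,0,0],[0,0,0],1],[[0,0,0],[0,0,0],1],[[0,0,0],[0,0,0],1],[[0,0,0],[0,0,0],1]]'

```text
time: 11.7
tool_pos: [0.4691, -0.0992, 0.0108]
tool_rot: [-0.707, 0.707, 0.001, 0.001]
contact_force: [0.3, -0.3, 6.7]
gripper_width: 0.568
```

Call:
drive_tool --motion '[[[0,-0.4,0],[0,0,0],1],[[0,-0.8,0],[0,0,0],1],[[0,-1,0],[0,0,0],1],[[0,-1,0],[0,0,0],1],[[0,0,0],[0,0,0],1],[[0,0,0],[0,0,0],1]]'

```text
time: 12.3
tool_pos: [0.4672, -0.0985, 0.0887]
tool_rot: [0.707, -0.707, 0.0, 0.0]
contact_force: [0.7, -0.2, -3.5]
gripper_width: 0.567
```

Call:
drive_tool --motion '[[[0.96,0,0.54],[0,0,0],1],[[0.96,0,0.54],[0,0,0],1],[[0.96,0,0.54],[0,0,0],1],[[0.96,0,0.54],[0,0,0],1],[[0.96,0,0.54],[0,0,0],1],[[0.96,0,0.54],[0,0,0],1],[[0.95,0,0.52],[0,0,0],1],[[0,0,0],[0,0,0],1],[[0,0.7,0],[0,0,0],1],[[0,0.6,0],[0,0,0],1],[[0,0,0],[0,0,0],1],[[0,0,0],[0,0,0],1]]'

```text
time: 13.5
tool_pos: [0.6336, -0.0049, 0.0547]
tool_rot: [0.707, -0.707, 0.001, 0.001]
contact_force: [-0.2, -0.1, -3.3]
gripper_width: 0.564
```

Call:
drive_tool --motion '[[[0.05,0.4,0],[0,0,0],1],[[0,0.3,0],[0,0,0],1],[[0,0.14,0],[0,0,0],1],[[0,0.08,0],[0,0,0],1],[[0,0,0],[0,0,0],1],[[0,0,0],[0,0,0],1]]'

```text
time: 14.1
tool_pos: [0.6371, -0.0046, 0.034]
tool_rot: [-0.707, 0.707, 0.0, 0.0]
contact_force: [0.1, 0.5, -3.2]
gripper_width: 0.566
```

Call:
drive_tool --motion '[[[0,0.06,0],[0,0,0],1],[[0,0,0],[0,0,0],1],[[0,0,0],[0,0,0],1]]'

```text
time: 14.4
tool_pos: [0.6371, -0.0046, 0.0339]
tool_rot: [-0.707, 0.707, 0.0, 0.0]
contact_force: [-4.9, 0.3, 6.0]
gripper_width: 0.561
```

Call:
drive_tool --motion '[[[0,0,0],[0,0,0],-1],[[0,0,0],[0,0,0],-1],[[0,0,0],[0,0,0],-1],[[0,0,0],[0,0,0],-1],[[0,0,0],[0,0,0],-1],[[0,0,0],[0,0,0],-1],[[0,-0.5,0],[0,0,0],-1],[[0,-1,0],[0,0,0],-1],[[0,-1,0],[0,0,0],-1],[[0,-0.5,0],[0,0,0],-1],[[0,0,0],[0,0,0],-1]]'

```text
time: 15.5
tool_pos: [0.6387, -0.0048, 0.1108]
tool_rot: [-0.707, 0.707, 0.002, 0.002]
contact_force: [-0.0, -0.4, 0.2]
gripper_width: 0.998
```

Call:
drive_tool --motion '[[[-0.94,0,0.578],[0,0,0],-1],[[-0.94,0,0.578],[0,0,0],-1],[[-0.94,0,0.578],[0,0,0],-1],[[-0.94,0,0.578],[0,0,0],-1],[[-0.94,0,0.578],[0,0,0],-1],[[-0.94,0,0.578],[0,0,0],-1],[[-0.94,0,0.578],[0,0,0],-1],[[-0.94,0,0.578],[0,0,0],-1],[[0,1,0],[0,0,0],-1],[[0,1,0],[0,0,0],-1],[[0,0,0],[0,0,0],-1],[[0,0,0],[0,0,0],-1]]'

```text
time: 16.7
tool_pos: [0.4478, 0.1108, 0.0564]
tool_rot: [-0.707, 0.707, -0.001, -0.001]
contact_force: [0.3, -0.0, 1.2]
gripper_width: 1.001
```

```bash
cat > chk.py <<'E'
from h import *
f=manip.grab_frame("top");s=manip.grab_frame("scene")
for x,y,h in((.6285,-.094,.058),(.635,-.0045,.058),(.6415,.0855,.058),(.6475,.175,.058),(.433,-.0035,.069),(.449,.111,.035),(.402,-.2655,.035)):
  for n,g in(("top",f),("scene",s)):
    q=cloud(g).reshape(-1,3);q=q[(np.hypot(q[:,0]-x,q[:,1]-y)<.04)&(abs(q[:,2]-h)<.006)]
    if len(q)>20:
        c,r=cv2.minEnclosingCircle(q[:,:2].astype(np.float32));print((x,y),n,np.round(c,4),"d %.3f z %.4f"%(2*r,np.median(q[:,2])))
st=manip.state();print(st["tool_pos"],st["gripper_width"])
cv2.imwrite("pics/s.png",s["img"]);cv2.imwrite("pics/t.png",f["img"])
E
python3 chk.py
```

```text
(0.6285, -0.094) top [ 0.6289 -0.0955] d 0.060 z 0.0579
(0.6285, -0.094) scene [ 0.6309 -0.0956] d 0.063 z 0.0582
(0.635, -0.0045) top [ 0.6364 -0.0051] d 0.050 z 0.0580
(0.635, -0.0045) scene [ 0.6377 -0.0038] d 0.052 z 0.0581
(0.433, -0.0035) top [ 0.4319 -0.0036] d 0.022 z 0.0691
(0.433, -0.0035) scene [ 0.4333 -0.0045] d 0.024 z 0.0692
(0.449, 0.111) scene [0.4499 0.1121] d 0.044 z 0.0351
(0.402, -0.2655) top [ 0.401 -0.266] d 0.031 z 0.0348
(0.402, -0.2655) scene [ 0.4032 -0.2654] d 0.035 z 0.0345
[0.44954047 0.1109189  0.05825677] 1.0000868708187467
```

Gear50 is well placed and the stub has not moved. Grip gear40.

Call:
drive_tool --motion '[[[0,0.7,0],[0,0,0],-1],[[0,0.7,0],[0,0,0],-1],[[0,0.48,0],[0,0,0],-1],[[0,0,0],[0,0,0],1],[[0,0,0],[0,0,0],1],[[0,0,0],[0,0,0],1],[[0,0,0],[0,0,0],1],[[0,0,0],[0,0,0],1],[[0,0,0],[0,0,0],1],[[0,0,0],[0,0,0],1],[[0,0,0],[0,0,0],1],[[0,0,0],[0,0,0],1]]'

```text
time: 18.0
tool_pos: [0.4499, 0.111, 0.0118]
tool_rot: [0.707, -0.707, -0.001, -0.001]
contact_force: [-1.0, -0.5, 6.3]
gripper_width: 0.448
```

Call:
drive_tool --motion '[[[0,0,0],[0,0,0],1],[[0,-0.4,0],[0,0,0],1],[[0,-0.8,0],[0,0,0],1],[[0,-1,0],[0,0,0],1],[[0,-1,0],[0,0,0],1],[[0,0,0],[0,0,0],1],[[0,0,0],[0,0,0],1]]'

```text
time: 18.7
tool_pos: [0.4485, 0.1109, 0.09]
tool_rot: [0.707, -0.707, -0.0, -0.0]
contact_force: [-0.5, 0.3, -4.5]
gripper_width: 0.447
```

Call:
drive_tool --motion '[[[0.957,0,-0.127],[0,0,0],1],[[0.957,0,-0.127],[0,0,0],1],[[0.957,0,-0.127],[0,0,0],1],[[0.957,0,-0.127],[0,0,0],1],[[0.957,0,-0.127],[0,0,0],1],[[0.957,0,-0.127],[0,0,0],1],[[0.957,0,-0.127],[0,0,0],1],[[0.957,0,-0.127],[0,0,0],1],[[0,0.7,0],[0,0,0],1],[[0,0.6,0],[0,0,0],1],[[0,0,0],[0,0,0],1],[[0,0,0],[0,0,0],1]]'

```text
time: 19.9
tool_pos: [0.6377, 0.0857, 0.0553]
tool_rot: [-0.707, 0.707, -0.002, -0.002]
contact_force: [0.0, -0.2, -3.4]
gripper_width: 0.444
```

Call:
drive_tool --motion '[[[0,0.4,0],[0,0,0],1],[[0,0.25,0],[0,0,0],1],[[0,0.14,0],[0,0,0],1],[[0,0.05,0],[0,0,0],1],[[0,0,0],[0,0,0],1],[[0,0,0],[0,0,0],1]]'

```text
time: 20.5
tool_pos: [0.6404, 0.0856, 0.0372]
tool_rot: [-0.707, 0.707, 0.0, 0.0]
contact_force: [-0.4, -0.4, -2.1]
gripper_width: 0.446
```

Call:
drive_tool --motion '[[[0,0.09,0],[0,0,0],1],[[0,0.07,0],[0,0,0],1],[[0,0,0],[0,0,0],1],[[0,0,0],[0,0,0],1]]'

```text
time: 20.9
tool_pos: [0.6408, 0.0856, 0.0348]
tool_rot: [-0.707, 0.707, 0.0, 0.0]
contact_force: [-3.6, -0.8, 5.9]
gripper_width: 0.442
```

Call:
drive_tool --motion '[[[0,0,0],[0,0,0],-1],[[0,0,0],[0,0,0],-1],[[0,0,0],[0,0,0],-1],[[0,0,0],[0,0,0],-1],[[0,0,0],[0,0,0],-1],[[0,0,0],[0,0,0],-1],[[0,0,0],[0,0,0],-1],[[0,-0.5,0],[0,0,0],-1],[[0,-1,0],[0,0,0],-1],[[0,-1,0],[0,0,0],-1],[[0,-0.5,0],[0,0,0],-1],[[0,0,0],[0,0,0],-1]]'

```text
time: 22.1
tool_pos: [0.6421, 0.0856, 0.1114]
tool_rot: [0.707, -0.707, -0.002, -0.002]
contact_force: [0.4, 0.5, -0.8]
gripper_width: 0.997
```

Call:
drive_tool --motion '[[[-0.637,0,-0.936],[0,0,0],-1],[[-0.637,0,-0.936],[0,0,0],-1],[[-0.637,0,-0.936],[0,0,0],-1],[[-0.637,0,-0.936],[0,0,0],-1],[[-0.637,0,-0.936],[0,0,0],-1],[[-0.637,0,-0.936],[0,0,0],-1],[[-0.637,0,-0.936],[0,0,0],-1],[[-0.637,0,-0.936],[0,0,0],-1],[[-0.637,0,-0.936],[0,0,0],-1],[[-0.637,0,-0.936],[0,0,0],-1],[[-0.637,0,-0.936],[0,0,0],-1],[[-0.637,0,-0.936],[0,0,0],-1]]'

```text
time: 23.3
tool_pos: [0.4475, -0.1956, 0.1064]
tool_rot: [0.708, -0.707, 0.001, 0.001]
contact_force: [-0.2, -0.4, -0.5]
gripper_width: 1.001
```

Call:
drive_tool --motion '[[[-0.637,0,-0.936],[0,0,0],-1],[[-0.637,0,-0.936],[0,0,0],-1],[[-0.637,0,-0.936],[0,0,0],-1],[[0,1,0],[0,0,0],-1],[[0,1,0],[0,0,0],-1],[[0,0,0],[0,0,0],-1],[[0,0,0],[0,0,0],-1]]'

```text
time: 24.0
tool_pos: [0.4005, -0.2647, 0.0569]
tool_rot: [0.708, -0.706, 0.001, 0.001]
contact_force: [0.5, 0.5, 0.7]
gripper_width: 1.001
```

```bash
python3 chk.py
```

```text
(0.6285, -0.094) top [ 0.6293 -0.0955] d 0.060 z 0.0580
(0.6285, -0.094) scene [ 0.6309 -0.0939] d 0.063 z 0.0580
(0.635, -0.0045) top [ 0.6363 -0.0054] d 0.050 z 0.0580
(0.635, -0.0045) scene [ 0.6379 -0.005 ] d 0.053 z 0.0581
(0.6415, 0.0855) top [0.6403 0.0854] d 0.041 z 0.0579
(0.6415, 0.0855) scene [0.6425 0.0863] d 0.042 z 0.0583
(0.433, -0.0035) top [ 0.432  -0.0036] d 0.022 z 0.0693
(0.433, -0.0035) scene [ 0.4343 -0.0039] d 0.022 z 0.0694
(0.402, -0.2655) top [ 0.4013 -0.2652] d 0.031 z 0.0346
(0.402, -0.2655) scene [ 0.4029 -0.267 ] d 0.035 z 0.0345
[ 0.40189706 -0.26575356  0.05876281] 0.9996226949275839
```

Call:
drive_tool --motion '[[[0,0.7,0],[0,0,0],-1],[[0,0.7,0],[0,0,0],-1],[[0,0.48,0],[0,0,0],-1],[[0,0,0],[0,0,0],1],[[0,0,0],[0,0,0],1],[[0,0,0],[0,0,0],1],[[0,0,0],[0,0,0],1],[[0,0,0],[0,0,0],1],[[0,0,0],[0,0,0],1],[[0,0,0],[0,0,0],1],[[0,0,0],[0,0,0],1],[[0,0,0],[0,0,0],1]]'

```text
time: 25.3
tool_pos: [0.4023, -0.2663, 0.0122]
tool_rot: [-0.707, 0.708, 0.001, 0.001]
contact_force: [-0.0, 0.5, 5.7]
gripper_width: 0.329
```

Call:
drive_tool --motion '[[[0,0,0],[0,0,0],1],[[0,0,0],[0,0,0],1],[[0,-0.4,0],[0,0,0],1],[[0,-0.8,0],[0,0,0],1],[[0,-1,0],[0,0,0],1],[[0,-1,0],[0,0,0],1],[[0,-0.6,0],[0,0,0],1],[[0,0,0],[0,0,0],1],[[0,0,0],[0,0,0],1]]'

```text
time: 26.2
tool_pos: [0.4008, -0.2651, 0.1051]
tool_rot: [0.707, -0.707, 0.0, 0.0]
contact_force: [0.7, 0.2, -1.8]
gripper_width: 0.326
```

Call:
drive_tool --motion '[[[0.547,0,0.978],[0,0,0],1],[[0.547,0,0.978],[0,0,0],1],[[0.547,0,0.978],[0,0,0],1],[[0.547,0,0.978],[0,0,0],1],[[0.547,0,0.978],[0,0,0],1],[[0.547,0,0.978],[0,0,0],1],[[0.547,0,0.978],[0,0,0],1],[[0.547,0,0.978],[0,0,0],1],[[0.547,0,0.978],[0,0,0],1],[[0.547,0,0.978],[0,0,0],1],[[0.547,0,0.978],[0,0,0],1],[[0.547,0,0.978],[0,0,0],1]]'

```text
time: 27.4
tool_pos: [0.5643, 0.0292, 0.1032]
tool_rot: [0.707, -0.707, 0.001, 0.002]
contact_force: [0.5, -0.1, -1.6]
gripper_width: 0.329
```

Call:
drive_tool --motion '[[[0.547,0,0.978],[0,0,0],1],[[0.547,0,0.978],[0,0,0],1],[[0.547,0,0.978],[0,0,0],1],[[0.547,0,0.978],[0,0,0],1],[[0.547,0,0.978],[0,0,0],1],[[0.547,0,0.978],[0,0,0],1],[[0,0,0],[0,0,0],1],[[0,0.8,0],[0,0,0],1],[[0,0.8,0],[0,0,0],1],[[0,0.4,0],[0,0,0],1],[[0,0,0],[0,0,0],1],[[0,0,0],[0,0,0],1]]'

```text
time: 28.6
tool_pos: [0.6471, 0.1743, 0.0554]
tool_rot: [-0.707, 0.707, -0.0, -0.0]
contact_force: [0.8, 0.4, -1.4]
gripper_width: 0.328
```

Call:
drive_tool --motion '[[[0,0.4,0],[0,0,0],1],[[0,0.22,0],[0,0,0],1],[[0,0.1,0],[0,0,0],1],[[0,0,0],[0,0,0],1],[[0,0,0],[0,0,0],1]]'

```text
time: 29.1
tool_pos: [0.6475, 0.1747, 0.0379]
tool_rot: [0.707, -0.707, -0.0, 0.0]
contact_force: [-0.1, 0.3, -1.3]
gripper_width: 0.332
```

Call:
drive_tool --motion '[[[0,0.08,0],[0,0,0],1],[[0,0.06,0],[0,0,0],1],[[0,0,0],[0,0,0],1],[[0,0,0],[0,0,0],1]]'

```text
time: 29.5
tool_pos: [0.6478, 0.1748, 0.0352]
tool_rot: [0.707, -0.707, -0.0, -0.0]
contact_force: [-1.9, 0.1, 4.6]
gripper_width: 0.329
```

Call:
drive_tool --motion '[[[0,0,0],[0,0,0],-1],[[0,0,0],[0,0,0],-1],[[0,0,0],[0,0,0],-1],[[0,0,0],[0,0,0],-1],[[0,0,0],[0,0,0],-1],[[0,0,0],[0,0,0],-1],[[0,0,0],[0,0,0],-1],[[0,-0.5,0],[0,0,0],-1],[[0,-1,0],[0,0,0],-1],[[0,-1,0],[0,0,0],-1],[[0,-1,0],[0,0,0],-1],[[0,-1,0],[0,0,0],-1]]'

```text
time: 30.7
tool_pos: [0.6476, 0.1747, 0.149]
tool_rot: [0.707, -0.707, -0.0, -0.0]
contact_force: [-0.2, 0.5, 1.0]
gripper_width: 0.997
```

Call:
drive_tool --motion '[[[-1,0,0.8],[0,0,0],-1],[[-1,0,0.8],[0,0,0],-1],[[-1,0,0.8],[0,0,0],-1],[[-1,0,0.8],[0,0,0],-1],[[-1,0,0.8],[0,0,0],-1],[[0,0,0],[0,0,0],-1],[[0,0,0],[0,0,0],-1]]'

```text
time: 31.4
tool_pos: [0.5225, 0.275, 0.1479]
tool_rot: [0.707, -0.707, -0.001, -0.0]
contact_force: [-0.4, 0.2, 0.4]
gripper_width: 1.0
```

```bash
python3 chk.py
```

```text
(0.6285, -0.094) top [ 0.629  -0.0956] d 0.060 z 0.0580
(0.6285, -0.094) scene [ 0.6313 -0.0941] d 0.063 z 0.0581
(0.635, -0.0045) top [ 0.6365 -0.0052] d 0.050 z 0.0582
(0.635, -0.0045) scene [ 0.6375 -0.0046] d 0.053 z 0.0581
(0.6415, 0.0855) top [0.6402 0.0856] d 0.040 z 0.0581
(0.6415, 0.0855) scene [0.6418 0.0854] d 0.043 z 0.0581
(0.6475, 0.175) top [0.6473 0.1731] d 0.030 z 0.0580
(0.6475, 0.175) scene [0.6476 0.1741] d 0.033 z 0.0580
(0.433, -0.0035) top [ 0.4319 -0.0037] d 0.022 z 0.0694
(0.433, -0.0035) scene [ 0.4347 -0.0042] d 0.023 z 0.0690
[0.52327097 0.27426992 0.14758032] 0.9991158954994914
```

View pics/s.png

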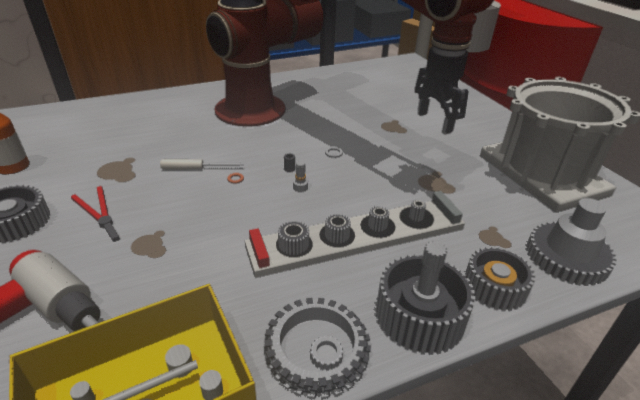

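The scene picture shows the gears in descending size from red: (293,237), (337,229), (378,219), (418,210). The stub still stands at (300,178) and the arm is clear, so I hand in.

```bash
python3 -c "from plant import manip; print(manip.job_done())"
```

```text
the job is handed in; nothing more can be done
None
```

All four gears are on the rack in order from the red block (60, 50, 40, 30 mm), and the job was handed in at about 31.5 s. Each gear was lowered until the wrist force showed contact with its pad, then released. Handing in gives no verdict, so the result rests on my own checks.

- **Gears:** in the last check every gear was within about 3 mm of its pad centre as measured in both cameras. All four tops were at about 58 mm, against 59 mm expected, and the depth camera reads about 1 mm low.
- **Stub shaft:** it stayed upright, with no movement beyond measurement noise (under 2 mm).
- **Arm:** the gripper is open and clear of everything.
- **Disagreements:** the two cameras differed by up to about 3 mm, roughly their calibration error. No check failed.

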